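# Lay a spindle in its vee cradle and hold the cradle home in the datum corner

## Task

Set the turned spindle up for measuring: take it from where it stands on end and lay it on its side in the two vees of the cradle, lowering it by hand rather than letting it fall, and let go of it. Then bring the loaded cradle into the corner of the two low fences, its long side square against the long fence and its end against the short one, and press it so that it bears on both fences at once. Finish while still holding the cradle pressed there, flat on the plate, touching the cradle and not the spindle; leave the other things on the plate where they are.

Things in the scene. Friction and masses are not known exactly. Their poses are not given: they have to be found in the camera images.
- spindle: Turned steel spindle, 0.35 kg, standing on end at the start: a plain round journal 32 mm in diameter and 104 mm long, then a stub 20 mm in diameter and 18 mm long at the top (122 mm in all). Origin: centre of the journal's end face, on the plate at the start; z runs along its axis towards the stub.
- spindle_mid (a point): Point on the spindle's axis in the middle of the journal, 52 mm from the origin along z (its axes are those of the spindle).
- cradle: Loose aluminium cradle, 0.6 kg. Base block 56 (x) by 100 (y) by 36 mm high; on each end (y 32 to 50 mm either way) a 24 mm high saddle of full width with an open 90 degree vee running along y, its bottom at z = 40 mm, 40 mm wide at the top, z = 60 mm. Between the saddles a 64 mm long gap down to z = 36 mm gives room for fingers. Same either way round. Origin: centre of the underside.
- cradle_seat (a point): Where spindle_mid belongs: over the cradle's middle, 62.6 mm above its underside; a spindle lying right has its axis along the cradle's y (stub either way), the journal in both vees. Axes as the cradle's. Below it the base's plain long sides (56 mm apart) can be gripped from above, beside the spindle and higher than the fences.
- datum_corner: The corner of the fences, fixed. Origin: on the plate at the inner corner where the two fence faces meet. The cradle belongs on the -x, -y side of it: pressed home, the cradle's centre is at x = -28 mm, y = -50 mm in this frame with its long axis along y.
- long_fence: Fixed ground steel bar 25 mm wide, 14 mm high. Same origin and axes as datum_corner: its contact face is the plane x = 0, from y = -6 mm to y = -156 mm, the bar lying on the +x side.
- short_fence: Fixed ground steel bar 25 mm wide, 14 mm high. Same origin and axes as datum_corner: its contact face is the plane y = 0, from x = -6 mm to x = -70 mm, the bar lying on the +y side.
- sleeve: Bystander: small flanged steel sleeve, 38 mm in diameter, 37 mm high, standing on the plate. Origin: centre of the underside. To the right of it stands the fixed measuring arm of the place (its head overhangs the plate there from about 0.34 m up): keep the robot clear of it.
- setup_block: Bystander: steel set-up block with holes, 25 x 75 x 50 mm. Origin: centre of the underside.
- mic: Bystander: micrometer lying on the plate, 43 x 127 x 16 mm. Origin: centre of the underside.
Not all that is in view belongs to the job. What is shaped like the cradle but pink is not meant.

How it is judged:
By the outcome, as a careful person would: the job done as asked, in the order asked, and still so for the second after the job is handed in, while the arm keeps its last pose, push and grip.
It also fails if it takes over 72 s, if anything falls off the work surface, if the arm or the gripper's body presses on something with over 40 N, if the wrist force passes 120 N, or if a joint passes its speed limit or range.

## Robot

A 7-joint arm with a two-finger parallel gripper is mounted at the origin on the work surface; the furniture and walls round the work are solid. World frame = base frame: x ahead of the robot, y to its left, z up, the work surface at z = 0. Lengths are in m, angles in degrees, forces in N, time in s.
With the tool pointing down it reaches from about 0.425 to 0.875 m from the base axis. Payload 4.7 kg.
Tool frame: the origin (TCP) lies between the finger pads; the fingertips stand 19 mm ahead of it and the grasp point (between the pads) is the TCP; x points along the fingers, z is the direction in which the jaws open and shut, and the axes are right-handed (so a half turn about x gives the same grasp; the last joint's range is limited). The gripper opens to 87 mm and grips with 3 to 60 N. Pads are 19 mm wide; open, the fingers measure 117 mm over their backs; the gripper's body (75 mm by 190 mm) begins 51 mm behind the grasp point.
Start: joints at [-64.91, 18.392, -4.016, 83.108, 1.295, 78.541, -3.26], TCP at [0.267, 0.593, 0.208] pointing down, gripper open.
Joint ranges: [-163.93, 163.93], [-17.29, 119.83], [-79.2, 71.16], [3.27, 140.29], [-89.18, 269.18], [5.43, 117.66], [-154.24, 154.24]. Speed limits (degrees/s): [147.25, 147.25, 180, 180, 180, 180, 180].

## Interface

Orientations are given as [roll, pitch, yaw] about the fixed x, y, z axes, in that order (R = Rz(yaw) Ry(pitch) Rx(roll)).
In Python, from cell import monitor, read_camera, camera_model, env, regions_of gives the robot as it stands. The module is installed in compiled form; this text tells all that it offers.
- The arm moves only by the tool step_arm, never from a script. Its argument "deltas" is a list of rows, each a list of 5 numbers: the gripper's target within -1 to 1 (fully open at 1, half-way at 0, shut at -1), then the shift along the tool's x, y, z in m, then the turn about the tool's x in degrees. A call has 1 to 12 rows; each row is the pose to reach, as a shift and turn from the pose commanded when the call began, along the tool's axes at that moment; what a row does not reach only later rows make up. A row lasts 1/8 s, in which the tool goes at most 62.5 mm and 10.7 degrees, less where a joint would pass 70% of its speed; a pose out of reach is approached as far as the arm can. A call with a gripper value outside its range is refused whole. The fingers move at their own pace and stop on an object; "newtons" is the grip in N (left out, the last holds). Time passes only in rows, so rows that repeat a pose let the fingers close. It gives the time, the measured TCP pose, the force and the opening at its end, in the units of the state.
- monitor.get_obs(): the state, without advancing time (a new reading comes with each control period).
- read_camera(name): name is "side" or "top" or "wrist"; returns (picture, depth): 420x560x3 uint8, red, green, blue; 420x560 float32, m along the optical axis (not along the pixel's ray), 0 where there is no reading.
- camera_model(name): a dict with "fx", "fy", "cx", "cy" (pixels), "k1" (the pictures are not rectified: a ray, as slopes to the right and down, at radius r is drawn at 1 + k1 r^2 times it, then the intrinsics apply), "xyz" and "attitude" of the camera in the world. Camera axes: x right, y down, z forward; pixel columns grow to the right and rows downward; lengths in m; the calibration is good to about 2 mm. A picture is of the moment at which its call begins: read the wrist's pose just before it. camera_model takes no time and is no camera call; for the wrist camera it gives the pose at the moment of the call.
- env.sign_off(): hands the job in, once; it reports no verdict.
Trained networks look in the newest picture that a camera, given by its name, has taken for a name from the list of things; names that differ only in an ending like _2 or _b are one class to them, and where a whole thing is asked for, a point or a joint stands for the part that bears it (a point fixed in the world has none). Each returns a list of dicts, best first, with "p" (0 to 1); they miss things now and then, are a little off and sometimes report something else, mostly with a low value. They report only what shows in the picture. A call takes as long as a camera call. They do not tell look-alikes from the thing itself.
- regions_of(camera, thing): "pixels" (420x560 bool, what is visible of it) and "pixel" ([column, row] in pixels, amid what is visible of it).
The state is a dict: "time_s": time; "qpos": joint angles; "joint_velocities": joint speeds; "effort": joint torques, N m; "tool_pos": TCP position; "tool_rot": TCP orientation; "force": force on the tool from outside, world axes, zero at the start; "wrist_torque": the same for the moment, N m; "grip_width": finger opening in m.
Only numpy, scipy, OpenCV 4.12 (cv2) and the standard library are available. Lean on these libraries where they do the work, as an engineer would, in place of code of your own. Each camera call takes 0.05 s, during which the arm holds its last target. There are 200 camera calls.

## Working session

There is one attempt and no reset: what is moved stays moved. The work goes in short steps, Python scripts to look and compute and a tool call to move; the robot and the scene stay as the last step left them, time stands still between calls to the robot, and variables do not carry over. Pictures are saved under pics/ and viewed, about 8 in all and at most 12, crops included, and the job is handed in when it is done.

Besides the shell and the picture viewer there is one more tool, called after "Call:" as name([rows], argument=value, ...), one row to a line, values as JSON. step_arm: Moves the arm, as the interface text tells. Its arguments: {"type":"object","properties":{"deltas":{"type":"array"},"newtons":{"type":"number"}},"required":["deltas"]}

```bash
mkdir -p pics; cat > h.py <<'E'
import numpy as np, cv2
from scipy.spatial.transform import Rotation as R
from cell import monitor, read_camera, camera_model, env, regions_of
np.set_printoptions(precision=4,suppress=True)
def rot(rpy): return R.from_euler('xyz',rpy,degrees=True).as_matrix()
def cloud(m,d):
    h,w=d.shape; K=np.array([[m['fx'],0,m['cx']],[0,m['fy'],m['cy']],[0,0,1.]])
    v,u=np.mgrid[:h,:w].astype(float)
    p=cv2.undistortPoints(np.stack([u,v],-1).reshape(-1,1,2),K,np.array([m['k1'],0,0,0.])).reshape(h,w,2)
    c=np.dstack([p[...,0]*d,p[...,1]*d,d])
    A=np.array(m['attitude']); A=rot(A) if A.size==3 else A.reshape(3,3)
    P=c@A.T+np.array(m['xyz']); P[d<=0]=np.nan
    return P
def look(n):
    m=camera_model(n); im,d=read_camera(n); return im,cloud(m,d)
def save(n,im): cv2.imwrite('pics/'+n,im[...,::-1])
E
python3 - <<'E'
from h import *
for n in ['top','side']:
    print(n,camera_model(n))
    im,P=look(n); save(n+'0.png',im); np.save(n+'.npy',P)
    for t in ['spindle','cradle','long_fence','short_fence','sleeve','setup_block','mic']:
        for r in regions_of(n,t)[:3]:
            q=P[r['pixels']]; q=q[~np.isnan(q[:,0])]
            print(t,round(r['p'],2),r['pixel'],len(q),np.median(q,0),np.percentile(q,2,axis=0),np.percentile(q,98,axis=0))
print(monitor.get_obs())
E
```

```text
top {'fx': 505.7314322590359, 'fy': 505.7314322590359, 'cx': 279.5357698920977, 'cy': 197.11800102660808, 'k1': -0.11348202747864675, 'xyz': array([0.4215, 0.0354, 1.2442]), 'attitude': array([-176.0717,   -0.4885,  -88.7961])}
spindle 0.68 [334.6, 228.3] 202 [ 0.4364 -0.0976  0.1023] [ 0.4216 -0.1174  0.0172] [ 0.4509 -0.0873  0.1234]
cradle 0.86 [200.8, 220.2] 1010 [0.4448 0.2149 0.0358] [0.4128 0.1658 0.014 ] [0.4757 0.2632 0.0603]
cradle 0.79 [367.5, 284.2] 1144 [ 0.3087 -0.1874  0.0356] [ 0.2585 -0.2225 -0.0018] [ 0.3592 -0.1557  0.0604]
cradle 0.49 [262.4, 178.6] 278 [0.5547 0.068  0.0122] [ 0.5244  0.0539 -0.0015] [0.5847 0.0823 0.0179]
long_fence 0.66 [302.1, 163.3] 653 [ 0.5942 -0.0293  0.0122] [ 0.5773 -0.1017  0.0022] [0.6118 0.0401 0.0181]
short_fence 0.52 [261.9, 179.5] 263 [0.5548 0.0681 0.0124] [0.5252 0.0545 0.0073] [0.5847 0.0817 0.0179]
sleeve 0.6 [371.8, 165.3] 181 [ 0.5956 -0.2017  0.0167] [ 0.5809 -0.2234 -0.0037] [ 0.6111 -0.1855  0.0399]
setup_block 0.61 [198.0, 146.4] 409 [0.6154 0.2268 0.0472] [0.603  0.1936 0.003 ] [0.6325 0.2625 0.0521]
mic 0.56 [258.0, 117
[... 1088 characters left out ...]
] 427 [0.6149 0.2082 0.0372] [0.6029 0.1887 0.0023] [0.636  0.259  0.0523]
mic 0.65 [354.5, 210.8] 286 [0.6992 0.0808 0.0102] [ 0.6769  0.0147 -0.0002] [0.7177 0.1377 0.0166]
{'time_s': 0.8, 'qpos': array([-64.9097,  18.3885,  -4.0168,  83.1078,   1.294 ,  78.5427,
        -3.2613]), 'joint_velocities': array([-0.0397, -0.0603, -0.0548, -0.0533,  0.0239, -0.0704,  0.02  ]), 'effort': array([ -0.0002, -49.1049,  -0.4031, -31.275 ,  -0.0635,   0.0334,
         0.    ]), 'tool_pos': array([0.2673, 0.5925, 0.2077]), 'tool_rot': array([-15.4394,  89.9937,  50.2783]), 'force': array([-0.1505, -0.3213,  0.9007]), 'wrist_torque': array([-0.01  , -0.0282, -0.0464]), 'grip_width': 0.08683610378364058}
```

View pics/top0.png

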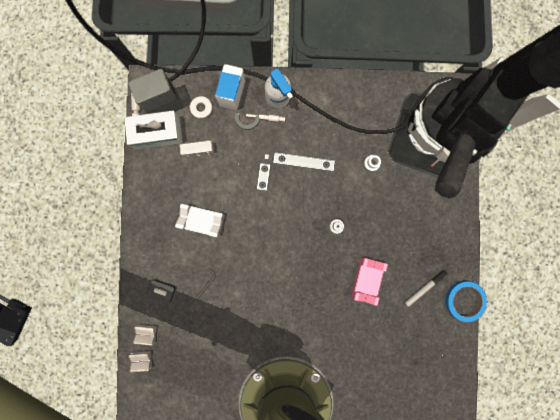

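View pics/side0.png

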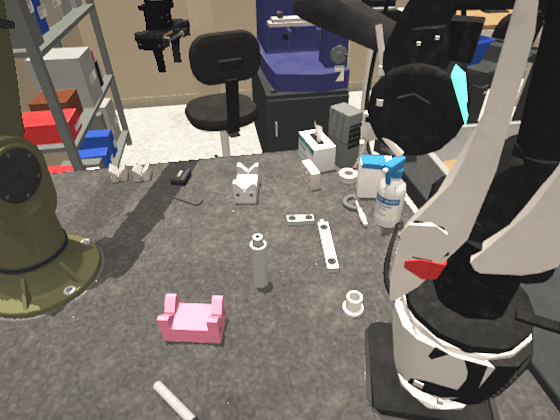

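The top view shows the aluminium cradle at about (200,220) px, the pink look-alike at (368,283), the spindle at (336,228) and the fences at (302,162) and (263,177). The side view agrees.

The tool can't tilt, so I'll pivot the spindle between the pads with its foot on the plate. Once it lies flat I'll regrasp it at mid-length and place it.

```bash
cat >> h.py <<'E'
def rect(P,lo,hi,zl,zh):
    q=P.reshape(-1,3); k=np.all((q[:,:2]>lo)&(q[:,:2]<hi),1)&(q[:,2]>zl)&(q[:,2]<zh); q=q[k]
    H=np.histogram2d(q[:,0],q[:,1],bins=[np.arange(0,1,.004),np.arange(-.5,.5,.004)])[0]
    i=np.clip((q[:,0]/.004).astype(int),0,248); j=np.clip(((q[:,1]+.5)/.004).astype(int),0,248)
    q=q[H[i,j]>=2]
    (c,s,a)=cv2.minAreaRect((q[:,:2]*1000).astype(np.float32)); return len(q),np.array(c),np.array(s),a
def go(xyz,yaw):
    """deltas to world TCP xyz with tool z (jaw) at world yaw (deg, mod 180)"""
    o=monitor.get_obs(); T=rot(o['tool_rot']); d=T.T@(np.array(xyz)-o['tool_pos'])
    cur=np.degrees(np.arctan2(T[1,2],T[0,2])); dy=(yaw-cur+90)%180-90
    print('t',round(o['time_s'],2),'tcp',o['tool_pos'],'jawyaw',round(cur,2),'toolx',T[:,0],'tooly',T[:,1],'F',o['force'],'w',round(o['grip_width'],4),'q7',round(o['qpos'][6],1))
    print('-> shift',d,'turn',round(-dy,2))
E
python3 - <<'E'
from h import *
t=np.load('top.npy'); s=np.load('side.npy'); b=np.concatenate([t.reshape(-1,3),s.reshape(-1,3)])
for n,P in [('top',t),('side',s),('both',b)]:
    print(n,'cradle',rect(P,[.39,.14],[.5,.29],.03,.07))
    print(n,'cradletop',rect(P,[.39,.14],[.5,.29],.052,.07))
    print(n,'long',rect(P,[.56,-.13],[.64,.06],.009,.022),'short',rect(P,[.51,.04],[.60,.1],.009,.022))
    q=P.reshape(-1,3); q=q[(abs(q[:,0]-.436)<.04)&(abs(q[:,1]+.105)<.04)]
    a=q[(q[:,2]>.115)]; c=q[(q[:,2]>.1)&(q[:,2]<.108)]
    print('stub',len(a),a.mean(0),a[:,:2].min(0),a[:,:2].max(0),'shoulder',cv2.minEnclosingCircle((c[:,:2]*1000).astype(np.float32)))
go([.4365,-.105,.16],0)
E
```

```text
top cradle (908, array([444.0556, 216.6527]), array([100.1954,  55.9575]), 77.68561553955078)
top cradletop (143, array([444.5607, 216.857 ]), array([99.9131, 55.782 ]), 77.14480590820312)
top long (515, array([594.3715, -21.6783]), array([ 52.8069, 165.9415]), 5.62708854675293) short (207, array([555.2269,  67.9769]), array([24.7471, 63.722 ]), 83.07208251953125)
stub 61 [ 0.4367 -0.1024  0.1202] [ 0.4283 -0.1113] [ 0.4462 -0.0929] shoulder ((436.7690124511719, -102.74468994140625), 15.567715644836426)
side cradle (530, array([445.3843, 212.9145]), array([102.3314,  56.8384]), 78.3133773803711)
side cradletop (100, array([445.3466, 212.7554]), array([101.3594,  55.376 ]), 77.49970245361328)
side long (556, array([593.8549, -24.4342]), array([ 52.729 , 170.7806]), 5.237477779388428) short (185, array([562.8743,  62.0079]), array([28.9421, 77.2308]), 78.40473937988281)
stub 87 [ 0.4369 -0.1081  0.1212] [ 0.4284 -0.1156] [ 0.446  -0.0968] shoulder ((437.3665466308594, -105.74083709716797), 16.48257064819336)
both cradle (1584, array([444.5995, 214.1991]), array([105.1017,  57.9565]), 77.50336456298828)
both cradletop (297, array([444.6557, 214.5067]), array([104.4799,  57.4833]), 77.49970245361328)
both long (1184, array([594.2529, -24.0015]), array([ 53.6007, 171.5696]), 5.237477779388428) short (446, array([562.0737,  63.9169]), array([32.3604, 79.5668]), 78.40473937988281)
stub 148 [ 0.4368 -0.1058  0.1208] [ 0.4283 -0.1156] [ 0.4462 -0.0929] shoulder ((437.1497497558594, -104.77916717529297), 17.249671936035156)
t 0.8 tcp [0.2673 0.5925 0.2077] jawyaw 65.72 toolx [ 0.0001  0.0001 -1.    ] tooly [-0.9115  0.4112 -0.    ] F [-0.1505 -0.3213  0.9007] w 0.0868 q7 -3.3
-> shift [ 0.0477 -0.441  -0.5662] turn 65.72
```

Call:
step_arm([
  [1, 0, -0.048, -0.032, 9],
  [1, 0, -0.096, -0.064, 18],
  [1, 0, -0.144, -0.096, 27],
  [1, 0, -0.192, -0.128, 36],
  [1, 0, -0.24, -0.16, 45],
  [1, 0, -0.288, -0.192, 55],
  [1, 0, -0.335, -0.225, 65.7],
  [1, 0, -0.335, -0.225, 65.7],
])

```text
time_s: 1.8
tool_pos: [0.4832, 0.2438, 0.2082]
tool_rot: [-35.2, 89.9, -35.8]
force: [-0.4, 0.7, 0.0]
grip_width: 0.087
```

```bash
python3 - <<'E'
from h import *
im,P=look('wrist'); save('w1.png',im); print(camera_model('wrist')['xyz'],np.nanmin(P.reshape(-1,3),0),np.nanmax(P.reshape(-1,3),0))
print(rect(P,[.39,.14],[.5,.29],.03,.07))
go([.56,-.01,.26],0)
go([.4367,-.1045,.20],0)
E
```

```text
[0.482  0.3322 0.3838] [-0.4698 -0.0558 -0.8899] [1.4454 0.6784 0.3358]
(4957, array([444.1165, 215.7293]), array([101.1735,  56.1236]), 77.8118667602539)
t 1.85 tcp [0.4814 0.2474 0.208 ] jawyaw -0.24 toolx [ 0.0006  0.0004 -1.    ] tooly [0.0042 1.     0.0004] F [-0.5252  0.3491  0.6848] w 0.0865 q7 -29.0
-> shift [-0.052  -0.257   0.0797] turn -0.24
t 1.85 tcp [0.4814 0.2474 0.208 ] jawyaw -0.24 toolx [ 0.0006  0.0004 -1.    ] tooly [0.0042 1.     0.0004] F [-0.5252  0.3491  0.6848] w 0.0865 q7 -29.0
-> shift [ 0.0079 -0.3521 -0.0432] turn -0.24
```

Call:
step_arm([
  [1, -0.01, -0.055, 0.011, 0],
  [1, -0.02, -0.11, 0.022, 0],
  [1, -0.03, -0.165, 0.033, 0],
  [1, -0.04, -0.22, 0.045, 0],
  [1, -0.05, -0.27, 0.056, 0],
  [1, -0.05, -0.32, 0.068, 0],
  [1, -0.05, -0.32, 0.068, 0],
  [1, -0.05, -0.32, 0.068, 0],
])

```text
time_s: 2.85
tool_pos: [0.5484, -0.068, 0.2574]
tool_rot: [110.4, 89.9, 110.6]
force: [-0.4, 0.3, -1.4]
grip_width: 0.0869
```

```bash
python3 - <<'E'
from h import *
im,P=look('wrist'); save('w2.png',im); np.save('w2.npy',P)
for n in ['long_fence','short_fence','spindle']:
    for r in regions_of('wrist',n)[:2]:
        q=P[r['pixels']]; q=q[~np.isnan(q[:,0])]
        f=q[(q[:,2]>.009)&(q[:,2]<.022)]
        print(n,round(r['p'],2),r['pixel'],len(q),q.mean(0),np.percentile(q,[2,98],axis=0).ravel(), cv2.minAreaRect((f[:,:2]*1000).astype(np.float32)) if len(f)>5 else '')
q=P.reshape(-1,3); c=q[(abs(q[:,0]-.436)<.04)&(abs(q[:,1]+.105)<.04)&(q[:,2]>.1)]
print(cv2.minEnclosingCircle((c[:,:2]*1000).astype(np.float32)),len(c))
go([.4367,-.1045,.20],0)
E
```

```text
long_fence 0.97 [319.2, 141.3] 2478 [ 0.5947 -0.0276  0.0125] [ 0.5778 -0.1016  0.0095  0.6117  0.0399  0.0146] ((594.6380615234375, -31.512367248535156), (149.26254272460938, 25.28449058532715), 83.32115936279297)
short_fence 0.92 [286.7, 56.7] 1279 [0.556  0.0664 0.0126] [0.5261 0.053  0.0085 0.586  0.0795 0.0148] ((555.8756103515625, 66.88102722167969), (25.454082489013672, 63.16175079345703), 83.96147155761719)
spindle 0.58 [183.6, 212.7] 1459 [ 0.4432 -0.0968  0.0825] [ 0.4271 -0.1114  0.0085  0.4532 -0.0878  0.1214] ((444.9762878417969, -95.50623321533203), (10.3915433883667, 28.89194679260254), 47.29512405395508)
((437.57708740234375, -103.21343994140625), 16.105018615722656) 742
t 3.05 tcp [ 0.5483 -0.0681  0.2575] jawyaw 0.23 toolx [-0.0001  0.0006 -1.    ] tooly [-0.004   1.      0.0006] F [ 0.0343 -0.7023 -0.3861] w 0.087 q7 7.3
-> shift [ 0.0575 -0.036  -0.1118] turn 0.23
```

Call:
step_arm([
  [1, 0.025, -0.018, -0.055, 0],
  [1, 0.05, -0.036, -0.11, 0],
  [1, 0.0575, -0.036, -0.111, 0],
  [1, 0.1, -0.036, -0.111, 0],
  [1, 0.145, -0.036, -0.111, 0],
  [1, 0.177, -0.036, -0.111, 0],
  [1, 0.177, -0.036, -0.111, 0],
  [0.3, 0.177, -0.036, -0.111, 0],
  [-0.5, 0.177, -0.036, -0.111, 0],
  [-0.5, 0.177, -0.036, -0.111, 0],
  [-0.5, 0.177, -0.036, -0.111, 0],
  [-0.5, 0.177, -0.036, -0.111, 0],
], newtons=10)

```text
time_s: 4.55
tool_pos: [0.4374, -0.1064, 0.0809]
tool_rot: [20.1, 90.0, 20.1]
force: [0.3, -0.2, 0.9]
grip_width: 0.0448
```

```bash
python3 - <<'E'
from h import *
go([.46,-.1045,.09],0)
im,P=look('side'); save('s2.png',cv2.resize(im[150:350,150:430],None,fx=2,fy=2))
E
```

```text
t 4.55 tcp [ 0.4374 -0.1064  0.0809] jawyaw 0.01 toolx [ 0.0005  0.0002 -1.    ] tooly [-0.0002  1.      0.0002] F [ 0.3184 -0.1695  0.8681] w 0.0448 q7 10.1
-> shift [-0.0091  0.0019  0.0226] turn 0.01
```

View pics/s2.png

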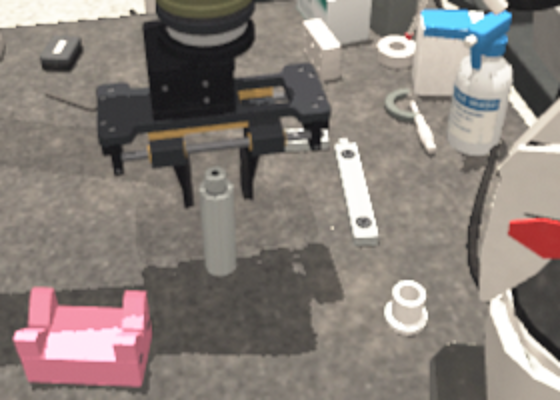

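The side view shows the fingers straddling the upper journal, still closing. I'll finish the grip.

Call:
step_arm([
  [-1, 0, 0, 0, 0],
  [-1, 0, 0, 0, 0],
  [-1, 0, 0, 0, 0],
  [-1, 0, 0, 0, 0],
], newtons=10)

```text
time_s: 5.1
tool_pos: [0.4372, -0.1063, 0.0807]
tool_rot: [137.3, 90.0, 137.3]
force: [-0.4, 1.3, 0.1]
grip_width: 0.03
```

Call:
step_arm([
  [-1, -0.008, 0, 0, 0],
  [-1, -0.008, 0, 0.015, 0],
  [-1, -0.008, 0, 0.03, 0],
  [-1, -0.008, 0, 0.03, 0],
  [-1, -0.003, 0, 0.03, 0],
  [-1, 0.001, 0, 0.03, 0],
  [-1, 0.001, 0, 0.03, 0],
])

```text
time_s: 5.98
tool_pos: [0.4674, -0.1065, 0.0804]
tool_rot: [34.5, 89.9, 34.5]
force: [-1.3, -0.5, 2.4]
grip_width: 0.0305
```

Call:
step_arm([
  [-1, 0.0, 0.004, 0, 0],
  [-1, -0.0005, 0.009, 0, 0],
  [-1, -0.0008, 0.014, 0, 0],
  [-1, -0.0005, 0.021, 0, 0],
  [-1, 0.0003, 0.028, 0, 0],
  [-1, 0.002, 0.035, 0, 0],
  [-1, 0.004, 0.042, 0, 0],
  [-1, 0.007, 0.049, 0, 0],
  [-1, 0.01, 0.055, 0, 0],
  [-1, 0.01, 0.055, 0, 0],
], newtons=8)

```text
time_s: 7.22
tool_pos: [0.4675, -0.0493, 0.0696]
tool_rot: [79.5, 89.9, 79.6]
force: [0.1, 3.2, 6.7]
grip_width: 0.0305
```

```bash
python3 - <<'E'
from h import *
go([.46,-.1045,.09],0)
im,P=look('side'); save('s3.png',cv2.resize(im[150:350,150:430],None,fx=2,fy=2))
E
```

```text
t 7.22 tcp [ 0.4675 -0.0493  0.0696] jawyaw 0.13 toolx [ 0.0003  0.0017 -1.    ] tooly [-0.0023  1.      0.0017] F [0.0713 3.1894 6.6926] w 0.0305 q7 5.1
-> shift [-0.0205 -0.0552 -0.0076] turn 0.13
```

View pics/s3.png

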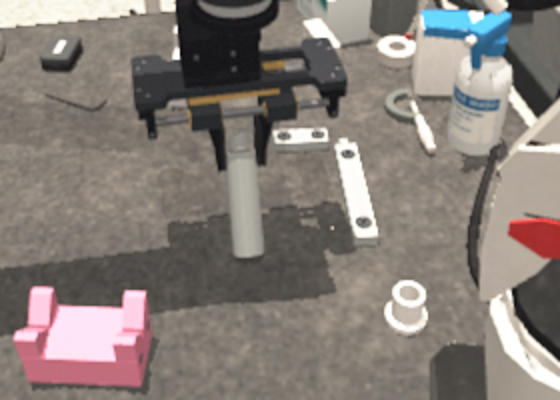

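The spindle is tilting with its foot held on the plate, so I'll continue the arc.

Call:
step_arm([
  [-1, 0.004, 0.006, 0, 0],
  [-1, 0.008, 0.012, 0, 0],
  [-1, 0.013, 0.017, 0, 0],
  [-1, 0.018, 0.022, 0, 0],
  [-1, 0.023, 0.0265, 0, 0],
  [-1, 0.029, 0.031, 0, 0],
  [-1, 0.035, 0.034, 0, 0],
  [-1, 0.041, 0.037, 0, 0],
  [-1, 0.046, 0.039, 0, 0],
  [-1, 0.046, 0.039, 0, 0],
])

```text
time_s: 8.52
tool_pos: [0.4667, -0.0127, 0.023]
tool_rot: [-147.1, 89.9, -147.1]
force: [-0.8, 1.2, -2.4]
grip_width: 0.0307
```

```bash
cat >> h.py <<'E'
def spindle(P,lo,hi,zl=.006,zh=.2):
    q=P.reshape(-1,3); q=q[np.all((q>list(lo)+[zl])&(q<list(hi)+[zh]),1)]; return q
E
python3 - <<'E'
from h import *
go([.46,-.1045,.09],0)
im,P=look('side'); save('s4.png',cv2.resize(im[150:350,150:430],None,fx=2,fy=2))
r=regions_of('side','spindle')
for k in r[:2]:
    q=P[k['pixels']]; q=q[~np.isnan(q[:,0])]; print(k['p'],np.percentile(q,[2,50,98],axis=0))
E
```

```text
t 8.53 tcp [ 0.4667 -0.0127  0.023 ] jawyaw 0.02 toolx [-0.0011 -0.0007 -1.    ] tooly [-0.0003  1.     -0.0007] F [-0.8206  1.1965 -2.373 ] w 0.0307 q7 2.4
-> shift [-0.0669 -0.0919 -0.0068] turn 0.02
0.84 [[ 0.4522 -0.103   0.0098]
 [ 0.4661 -0.0601  0.0398]
 [ 0.4808  0.0099  0.0576]]
```

View pics/s4.png

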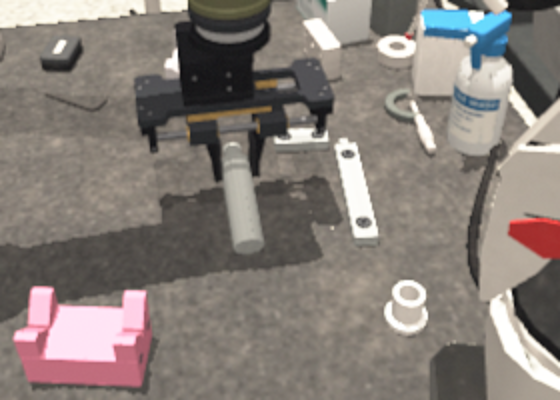

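```bash
python3 - <<'E'
from h import *
im,P=look('side'); q=P[regions_of('side','spindle')[0]['pixels']]; q=q[~np.isnan(q[:,0])]
for y in np.arange(-.11,.03,.01):
    k=q[abs(q[:,1]-y)<.005]
    if len(k)>3: print(round(y,3),len(k),k.max(0),k.min(0))
E
```

```text
-0.1 149 [ 0.4827 -0.095   0.0332] [ 0.452  -0.1048  0.0002]
-0.09 77 [ 0.4824 -0.0852  0.0388] [ 0.451  -0.095   0.0004]
-0.08 69 [ 0.4829 -0.075   0.0407] [ 0.4511 -0.0847  0.0226]
-0.07 70 [ 0.4823 -0.0651  0.0429] [ 0.4512 -0.075   0.0252]
-0.06 63 [ 0.4818 -0.0551  0.0452] [ 0.4516 -0.0649  0.0288]
-0.05 67 [ 0.4825 -0.0451  0.0487] [ 0.4514 -0.0545  0.002 ]
-0.04 65 [ 0.483  -0.0351  0.051 ] [ 0.4515 -0.045   0.0341]
-0.03 64 [ 0.4828 -0.0252  0.0542] [ 0.4518 -0.035   0.0359]
-0.02 61 [ 0.4882 -0.0158  0.057 ] [ 0.4538 -0.0249 -0.0006]
-0.01 53 [ 0.4821 -0.0052  0.0606] [ 0.4538 -0.0144  0.0484]
-0.0 17 [0.4892 0.0044 0.0578] [ 0.4545 -0.0047 -0.0014]
0.01 34 [0.4768 0.0139 0.0589] [0.4579 0.0051 0.0477]
```

Slope fit: the spindle is tilted 15° with its foot on the plate, and the pads have slid down along it. I'll ease the grip and let it settle between the barely opened jaws on the plate.

Call:
step_arm([
  [-1, 0, 0, 0, 0],
  [-1, 0, 0, 0, 0],
  [-0.27, 0, 0, 0, 0],
  [-0.25, 0, 0, 0, 0],
  [-0.22, 0, 0, 0, 0],
  [-0.18, 0, 0, 0, 0],
], newtons=3)

```text
time_s: 9.48
tool_pos: [0.4674, -0.0124, 0.0238]
tool_rot: [1.1, 90.0, 1.1]
force: [-0.0, -0.2, 0.0]
grip_width: 0.0347
```

```bash
cat >> h.py <<'E'
def ridge(n='side'):
    im,P=look(n); r=regions_of(n,'spindle')
    q=P[r[0]['pixels']]; q=q[~np.isnan(q[:,0])]; q=q[(q[:,2]>.004)]
    print('p',r[0]['p'])
    for y in np.arange(-.12,.06,.01):
        k=q[abs(q[:,1]-y)<.005]
        if len(k)>3: print(round(y,3),len(k),k.max(0),k.min(0))
    return im,P,q
E
python3 - <<'E'
from h import *
im,P,q=ridge(); go([.46,-.1,.09],0)
E
```

```text
p 0.95
-0.1 94 [ 0.4832 -0.095   0.0316] [ 0.4546 -0.0982  0.0047]
-0.09 79 [ 0.4835 -0.085   0.0336] [ 0.4532 -0.095   0.0058]
-0.08 49 [ 0.4826 -0.0752  0.0334] [ 0.4535 -0.0848  0.0215]
-0.07 46 [ 0.4825 -0.0652  0.0335] [ 0.4543 -0.075   0.0221]
-0.06 47 [ 0.4829 -0.0554  0.0337] [ 0.4537 -0.0649  0.021 ]
-0.05 47 [ 0.4823 -0.0451  0.0337] [ 0.4539 -0.0549  0.0193]
-0.04 45 [ 0.4819 -0.035   0.0328] [ 0.4541 -0.045   0.0216]
-0.03 43 [ 0.4805 -0.0251  0.0339] [ 0.4539 -0.0347  0.0236]
-0.02 38 [ 0.4799 -0.0153  0.0333] [ 0.4538 -0.0248  0.0215]
-0.01 40 [ 0.4815 -0.0055  0.0329] [ 0.4542 -0.0148  0.0231]
-0.0 38 [0.4822 0.0048 0.034 ] [ 0.4556 -0.005   0.0227]
0.01 7 [0.4728 0.0096 0.0319] [0.4574 0.0052 0.0254]
0.02 20 [0.4768 0.0241 0.0282] [0.4589 0.0155 0.017 ]
t 9.57 tcp [ 0.4674 -0.0123  0.0237] jawyaw 0.02 toolx [ 0.0002  0.     -1.    ] tooly [-0.0004  1.      0.    ] F [ 0.0196  0.5976 -0.1539] w 0.0358 q7 2.4
-> shift [-0.0663 -0.0877 -0.0074] turn 0.02
```

It lies flat and straight along y. I'll regrasp at mid-journal, 32 mm back, and lift.

Call:
step_arm([
  [0.05, 0, 0, 0, 0],
  [0.05, 0, 0, 0, 0],
  [0.05, 0.001, -0.016, 0, 0],
  [0.05, 0.002, -0.032, 0, 0],
  [0.05, 0.003, -0.032, 0, 0],
  [-1, 0.003, -0.032, 0, 0],
  [-1, 0.003, -0.032, 0, 0],
  [-1, 0.003, -0.032, 0, 0],
  [-1, 0.003, -0.032, 0, 0],
], newtons=20)

```text
time_s: 10.7
tool_pos: [0.4673, -0.0441, 0.0207]
tool_rot: [41.2, 90.0, 41.3]
force: [-0.4, -0.7, 0.6]
grip_width: 0.0138
```

Call:
step_arm([
  [-1, -0.03, 0, 0, 0],
  [-1, -0.06, 0, 0, 0],
  [-1, -0.1, 0, 0, 0],
  [-1, -0.1, 0, 0, 0],
])

```text
time_s: 11.2
tool_pos: [0.4698, -0.0442, 0.1237]
tool_rot: [11.5, 89.6, 11.6]
force: [0.3, -0.5, -0.6]
grip_width: 0.0003
```

```bash
python3 - <<'E'
from h import *
im,P,q=ridge()
go([.4443,.2155,.12],-12.3)
im,P,q=ridge('top')
E
```

```text
p 0.85
-0.1 100 [ 0.4814 -0.095   0.0324] [ 0.4548 -0.0984  0.0043]
-0.09 67 [ 0.4812 -0.0851  0.0329] [ 0.4534 -0.095   0.0045]
-0.08 55 [ 0.4818 -0.0752  0.0338] [ 0.4526 -0.0849  0.0194]
-0.07 54 [ 0.4824 -0.0653  0.0342] [ 0.4523 -0.0749  0.019 ]
-0.06 47 [ 0.483  -0.0551  0.0335] [ 0.4525 -0.0641  0.0173]
-0.05 52 [ 0.4829 -0.045   0.0334] [ 0.4528 -0.0549  0.0178]
-0.04 46 [ 0.4823 -0.0351  0.0328] [ 0.4527 -0.0449  0.0157]
-0.03 44 [ 0.4822 -0.025   0.0333] [ 0.4523 -0.0348  0.0196]
-0.02 48 [ 0.4821 -0.015   0.0327] [ 0.4528 -0.025   0.0185]
-0.01 41 [ 0.4816 -0.0056  0.0331] [ 0.4524 -0.0147  0.0181]
-0.0 40 [0.48   0.0045 0.0335] [ 0.4532 -0.0045  0.0199]
0.01 12 [0.4749 0.015  0.0329] [0.4549 0.0051 0.0242]
0.02 14 [0.4724 0.0218 0.0277] [0.4588 0.0152 0.0173]
t 11.3 tcp [ 0.4672 -0.0442  0.1206] jawyaw 0.03 toolx [ 0.0004  0.0005 -1.    ] tooly [-0.0005  1.      0.0005] F [-1.3021  0.8551  0.2997] w 0.0003 q7 2.0
-> shift [ 0.0007  0.2597 -0.0228] turn 12.33
p 0.66
-0.01 37 [ 0.4825 -0.0061  0.0328] [ 0.4533 -0.0116  0.019 ]
-0.0 52 [0.4823 0.0034 0.032 ] [ 0.4531 -0.0045  0.0164]
0.01 43 [0.4823 0.015  0.0372] [0.4532 0.0051 0.0083]
0.02 31 [0.4747 0.0249 0.025 ] [0.46  0.015 0.018]
```

```bash
python3 - <<'E'
from h import *
o=monitor.get_obs(); print(o['tool_pos'],o['qpos'])
im,P=look('side'); save('s5.png',cv2.resize(im[130:330,150:430],None,fx=2,fy=2))
q=spindle(P,[.40,-.08],[.53,0.0],.045,.3)
for z in np.arange(.05,.24,.01):
    k=q[abs(q[:,2]-z)<.005]
    if len(k)>2: print(round(z,3),len(k),k.min(0),k.max(0))
E
```

```text
[ 0.4663 -0.0443  0.1195] [-29.698   -0.8788  31.9004 115.4067   0.5276  65.4589   2.003 ]
0.14 45 [ 0.4577 -0.0567  0.1352] [ 0.4762 -0.0346  0.1449]
0.15 41 [ 0.4578 -0.0582  0.1451] [ 0.4745 -0.0375  0.1542]
0.16 50 [ 0.4573 -0.0579  0.155 ] [ 0.4767 -0.0505  0.1647]
0.17 57 [ 0.4543 -0.0578  0.1651] [ 0.4788 -0.0514  0.175 ]
0.18 85 [ 0.4529 -0.0586  0.175 ] [ 0.4809 -0.0354  0.185 ]
0.19 46 [ 0.4511 -0.0579  0.185 ] [ 0.4827 -0.039   0.1936]
0.2 5 [ 0.4718 -0.0569  0.1951] [ 0.4738 -0.0545  0.1997]
0.21 11 [ 0.4326 -0.0792  0.2059] [ 0.4722 -0.0428  0.2143]
0.22 226 [ 0.4001 -0.08    0.215 ] [ 0.5295 -0.0153  0.2248]
0.23 273 [ 0.4332 -0.0799  0.225 ] [ 0.5166 -0.0242  0.235 ]
```

View pics/s5.png

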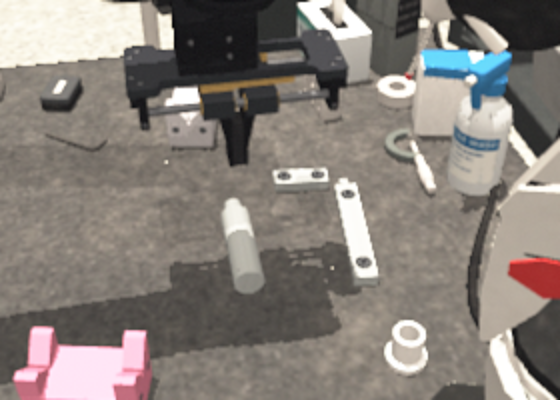

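Checked against the cloud, the fingertips are at z≈0.135 while the TCP reads 0.120. The real tips therefore sit about 15 mm above the reported z, not 19 mm below it. x and y agree, so the jaws closed above the spindle. I'll treat the reported z as about 34 mm too low and regrasp deeper.

Call:
step_arm([
  [0.3, 0, 0, 0, 0],
  [0.3, 0, 0, 0, 0],
  [0.3, 0, 0, 0, 0],
  [0.3, 0.04, 0, 0, 0],
  [0.3, 0.08, 0, 0, 0],
  [0.3, 0.1, 0, 0, 0],
  [0.3, 0.115, 0, 0, 0],
  [0.3, 0.122, 0, 0, 0],
  [0.3, 0.126, 0, 0, 0],
  [0.3, 0.126, 0, 0, 0],
])

```text
time_s: 12.7
tool_pos: [0.4677, -0.0443, -0.005]
tool_rot: [13.5, 90.0, 13.5]
force: [-0.2, 0.1, 0.3]
grip_width: 0.0568
```

```bash
python3 - <<'E'
from h import *
go([.4443,.2155,.12],-12.3)
im,P=look('side'); q=spindle(P,[.40,-.08],[.535,0.0],.001,.3)
for z in np.arange(.005,.1,.01):
    k=q[abs(q[:,2]-z)<.005]; k=k[(abs(k[:,0]-.4677)>.018)]
    if len(k)>2: print(round(z,3),len(k),k.min(0),k.max(0))
E
```

```text
t 12.7 tcp [ 0.4677 -0.0443 -0.005 ] jawyaw 0.02 toolx [ 0.0008  0.0002 -1.    ] tooly [-0.0003  1.      0.0002] F [-0.1761  0.0601  0.3406] w 0.0568 q7 8.7
-> shift [-0.125   0.2599 -0.0232] turn 12.32
0.005 323 [ 0.4002 -0.0798  0.001 ] [ 0.535  -0.      0.0094]
0.015 37 [ 0.4313 -0.0579  0.0108] [ 0.506  -0.0376  0.0198]
0.025 35 [ 0.4312 -0.0592  0.0201] [ 0.5058 -0.0459  0.0299]
0.035 40 [ 0.4303 -0.0579  0.0304] [ 0.5055 -0.0393  0.0398]
0.045 38 [ 0.4287 -0.0578  0.0402] [ 0.5077 -0.0458  0.0499]
0.055 70 [ 0.4255 -0.0584  0.0502] [ 0.5097 -0.0347  0.06  ]
0.065 14 [ 0.438  -0.0582  0.0601] [ 0.5052 -0.0433  0.0691]
0.075 6 [ 0.5011 -0.0566  0.0706] [ 0.5031 -0.0346  0.0798]
0.085 12 [ 0.4073 -0.0797  0.0801] [ 0.5018 -0.0154  0.09  ]
0.095 106 [ 0.4002 -0.0799  0.0912] [ 0.5347 -0.0152  0.1   ]
```

Call:
step_arm([
  [0.3, 0.004, 0, 0, 0],
  [-1, 0.004, 0, 0, 0],
  [-1, 0.004, 0, 0, 0],
  [-1, 0.004, 0, 0, 0],
  [-1, 0.004, 0, 0, 0],
  [-1, 0.004, 0, 0, 0],
], newtons=20)

```text
time_s: 13.5
tool_pos: [0.4675, -0.0443, -0.0093]
tool_rot: [7.5, 90.0, 7.5]
force: [0.3, 0.0, 0.3]
grip_width: 0.0304
```

Call:
step_arm([
  [-1, -0.02, 0, 0, 0],
  [-1, -0.06, 0, 0, 0],
  [-1, -0.12, 0, 0, 0],
  [-1, -0.12, 0, 0, 0],
])

```text
time_s: 14.0
tool_pos: [0.4704, -0.0444, 0.1145]
tool_rot: [11.1, 89.5, 11.1]
force: [0.1, 0.4, -4.9]
grip_width: 0.0301
```

```bash
python3 - <<'E'
from h import *
im,P,q=ridge()
go([.4443,.2155,.115],-12.3)
E
```

```text
p 0.81
-0.1 153 [ 0.4861 -0.095   0.1562] [ 0.4564 -0.0991  0.1247]
-0.09 83 [ 0.485  -0.085   0.1571] [ 0.4551 -0.095   0.1274]
-0.08 56 [ 0.4854 -0.0752  0.1567] [ 0.4547 -0.0848  0.1418]
-0.07 54 [ 0.4849 -0.0655  0.157 ] [ 0.4548 -0.0749  0.1412]
-0.06 55 [ 0.4851 -0.0552  0.1569] [ 0.4548 -0.065   0.143 ]
-0.05 57 [ 0.488  -0.045   0.1784] [ 0.4551 -0.055   0.1352]
-0.04 44 [ 0.4863 -0.0352  0.1562] [ 0.4572 -0.0448  0.1432]
-0.03 44 [ 0.485  -0.0253  0.1566] [ 0.4588 -0.0348  0.1465]
-0.02 34 [ 0.4846 -0.0154  0.1565] [ 0.4599 -0.0244  0.1472]
-0.01 37 [ 0.4855 -0.005   0.1564] [ 0.4598 -0.015   0.1457]
-0.0 24 [0.4853 0.0041 0.1566] [ 0.4611 -0.005   0.1455]
t 14.1 tcp [ 0.4664 -0.0441  0.1101] jawyaw 0.03 toolx [-0.0011  0.0006 -1.    ] tooly [-0.0006  1.      0.0006] F [-0.2519  0.4438 -5.0187] w 0.0304 q7 2.4
-> shift [-0.0047  0.2596 -0.022 ] turn 12.33
```

The spindle is held level. I'll carry it over the cradle.

Call:
step_arm([
  [-1, 0, 0.04, -0.003, 2],
  [-1, 0, 0.085, -0.007, 4],
  [-1, 0, 0.13, -0.011, 6],
  [-1, 0, 0.175, -0.015, 8],
  [-1, 0, 0.22, -0.019, 10],
  [-1, 0, 0.25, -0.0215, 12.3],
  [-1, 0, 0.26, -0.022, 12.3],
  [-1, 0, 0.26, -0.022, 12.3],
  [-1, 0.02, 0.26, -0.022, 12.3],
  [-1, 0.03, 0.26, -0.022, 12.3],
  [-1, 0.03, 0.26, -0.022, 12.3],
])

```text
time_s: 15.48
tool_pos: [0.4445, 0.214, 0.0796]
tool_rot: [-128.9, 89.8, -141.3]
force: [-0.0, 0.4, -5.0]
grip_width: 0.0305
```

```bash
python3 - <<'E'
from h import *
go([.4443,.2155,.0373],-12.3)
for n in ['wrist','top']:
    im,P=look(n); save(n+'6.png',im)
    print(n,rect(P,[.39,.14],[.5,.29],.03,.063),rect(P,[.39,.14],[.5,.29],.086,.125))
E
```

```text
t 15.47 tcp [0.4445 0.214  0.0796] jawyaw -12.37 toolx [-0.0022 -0.0017 -1.    ] tooly [ 0.2142  0.9768 -0.0022] F [-0.0096  0.3661 -5.0141] w 0.0305 q7 -39.5
-> shift [ 0.0423  0.0015 -0.0005] turn -0.07
wrist (2143, array([447.7587, 231.4215]), array([68.834, 56.253]), 77.64088439941406) (13370, array([447.0197, 224.435 ]), array([122.7439,  50.7514]), 67.13230895996094)
top (144, array([438.293 , 190.3293]), array([46.8256, 55.7049]), 78.46902465820312) (180, array([436.7718, 179.3868]), array([26.9992, 31.5921]), 78.35011291503906)
```

View pics/wrist6.png

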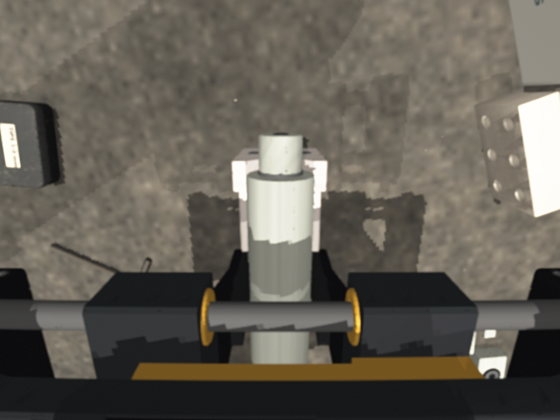

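The wrist view shows the spindle centred over the cradle (both near column 280) with parallel edges. I'll lower it slowly.

Call:
step_arm([
  [-1, 0.01, 0.001, 0, 0],
  [-1, 0.02, 0.001, 0, 0],
  [-1, 0.028, 0.001, 0, 0],
  [-1, 0.033, 0.001, 0, 0],
  [-1, 0.037, 0.001, 0, 0],
  [-1, 0.039, 0.001, 0, 0],
  [-1, 0.041, 0.001, 0, 0],
  [-1, 0.042, 0.001, 0, 0],
  [-1, 0.042, 0.001, 0, 0],
])

```text
time_s: 16.7
tool_pos: [0.4454, 0.2166, 0.0387]
tool_rot: [59.5, 90.0, 47.3]
force: [0.2, 1.0, -4.1]
grip_width: 0.0306
```

```bash
cat >> h.py <<'E'
def axial(P,c,a,zl,zh,hw=.012):
    """extent along axis angle a(deg) about c of points within hw of the axis, z band"""
    q=P.reshape(-1,3); u=np.array([np.cos(np.radians(a)),np.sin(np.radians(a))]); d=q[:,:2]-c
    s=d@u; w=d@np.array([-u[1],u[0]]); k=(abs(w)<hw)&(abs(s)<.1)&(q[:,2]>zl)&(q[:,2]<zh); return np.c_[s[k],w[k],q[k,2]]
E
python3 - <<'E'
from h import *
go([.4443,.2155,.0373],-12.3)
im,P=look('wrist')
q=axial(P,[.4443,.2155],77.7,.03,.12)
for s in np.arange(-.02,.085,.004):
    k=q[abs(q[:,0]-s)<.002]
    if len(k): print(round(s,3),len(k),round(np.percentile(k[:,2],98),4))
k=axial(P,[.4443,.2155],77.7,.05,.063,.03); print('saddle end s',np.percentile(k[:,0],[1,99]),'w',np.percentile(k[:,1],[1,99]))
E
```

```text
t 16.7 tcp [0.4454 0.2166 0.0387] jawyaw -12.28 toolx [ 0.0001  0.0001 -1.    ] tooly [0.2127 0.9771 0.0002] F [ 0.1587  1.0142 -4.1471] w 0.0306 q7 -38.5
-> shift [ 0.0014 -0.0014 -0.0009] turn 0.02
-0.02 116 0.0788
-0.004 111 0.0775
0.0 367 0.0785
0.004 377 0.0784
0.008 393 0.0784
0.012 398 0.0785
0.016 391 0.0784
0.02 422 0.0783
0.024 424 0.0785
0.028 430 0.0785
0.032 450 0.0785
0.036 462 0.0784
0.04 474 0.0785
0.044 470 0.0784
0.048 500 0.0784
0.052 504 0.0784
0.056 662 0.0779
0.06 386 0.0725
0.064 414 0.0725
0.068 410 0.0725
0.072 433 0.0723
saddle end s [-0.0491  0.0729] w [-0.0278  0.0275]
```

```bash
python3 - <<'E'
from h import *
im,P=look('wrist')
k=axial(P,[.4443,.2155],77.7,.05,.063,.03); k=k[abs(k[:,1])>.021]; print('saddle s',np.percentile(k[:,0],[98,99,99.8]))
k=axial(P,[.4443,.2155],77.7,.076,.08,.006); print('shoulder',np.percentile(k[:,0],[98,99,99.8]))
k=axial(P,[.4443,.2155],77.7,.068,.0735,.004); print('stub end',np.percentile(k[:,0],[98,99,99.8]))
E
```

```text
saddle s [0.0504 0.0504 0.0506]
shoulder [0.054  0.0547 0.055 ]
stub end [0.0729 0.073  0.073 ]
```

It is seated (top at 78.5 mm) but sits 2.3 mm too far along. I'll lift a touch, shift back, lower and release.

Call:
step_arm([
  [-1, -0.004, 0, 0, 0],
  [-1, -0.004, -0.0023, 0, 0],
  [-1, -0.004, -0.0023, 0, 0],
  [-1, -0.001, -0.0023, 0, 0],
  [-1, 0.0005, -0.0023, 0, 0],
  [-1, 0.001, -0.0023, 0, 0],
  [-1, 0.001, -0.0023, 0, 0],
  [-0.2, 0.001, -0.0023, 0, 0],
  [0.2, 0.001, -0.0023, 0, 0],
  [0.5, 0.001, -0.0023, 0, 0],
  [1, 0.001, -0.0023, 0, 0],
  [1, 0.001, -0.0023, 0, 0],
])

```text
time_s: 18.3
tool_pos: [0.445, 0.2144, 0.0378]
tool_rot: [45.5, 90.0, 33.2]
force: [1.3, -0.3, 0.3]
grip_width: 0.0669
```

```bash
python3 - <<'E'
from h import *
im,P=look('wrist')
k=axial(P,[.4443,.2155],77.7,.05,.063,.03); k=k[abs(k[:,1])>.021]; print('saddle s',np.percentile(k[:,0],[98,99,99.8]))
k=axial(P,[.4443,.2155],77.7,.076,.08,.006); print('shoulder',np.percentile(k[:,0],[2,98,99,99.8]),np.median(k[:,2]))
k=axial(P,[.4443,.2155],77.7,.068,.0735,.004); print('stub end',np.percentile(k[:,0],[98,99,99.8]))
print(rect(P,[.39,.2],[.5,.29],.03,.063))
go([.4443,.2155,.003],-12.3)
E
```

```text
saddle s [0.0503 0.0504 0.0506]
shoulder [-0.0393  0.0512  0.0517  0.0523] 0.07639406151832276
stub end [0.0702 0.0703 0.0704]
(5391, array([445.2853, 240.3092]), array([78.9596, 89.033 ]), 8.859822273254395)
t 18.35 tcp [0.445  0.2144 0.0377] jawyaw -12.28 toolx [ 0.0002  0.0001 -1.    ] tooly [0.2127 0.9771 0.0002] F [-0.2747  0.0019  0.6754] w 0.0707 q7 -38.3
-> shift [ 0.0347  0.0009 -0.0009] turn 0.02
```

Seated within about 0.2 mm along the axis and released. I'll now grip the cradle base below the spindle.

Call:
step_arm([
  [1, 0, 0, -0.0007, 0],
  [1, 0, 0, -0.0007, 0],
  [1, 0.012, 0, -0.0007, 0],
  [1, 0.023, 0, -0.0007, 0],
  [1, 0.029, 0, -0.0007, 0],
  [1, 0.033, 0, -0.0007, 0],
  [1, 0.033, 0, -0.0007, 0],
  [0.35, 0.033, 0, -0.0007, 0],
  [0.2, 0.033, 0, -0.0007, 0],
  [0.0, 0.033, 0, -0.0007, 0],
  [0.0, 0.033, 0, -0.0007, 0],
  [0.0, 0.033, 0, -0.0007, 0],
], newtons=35)

```text
time_s: 19.85
tool_pos: [0.4443, 0.2146, 0.0048]
tool_rot: [55.3, 90.0, 43.1]
force: [-1.1, -0.3, 1.2]
grip_width: 0.0558
```

```bash
python3 - <<'E'
from h import *
go([.46,-.015,.008],-6.5)
im,P=look('side')
q=spindle(P,[.38,.1],[.52,.25],.001,.3)
for z in np.arange(.015,.12,.01):
    k=q[abs(q[:,2]-z)<.005]
    if len(k)>2: print(round(z,3),len(k),k.min(0),k.max(0))
E
```

```text
t 19.85 tcp [0.4443 0.2146 0.0048] jawyaw -12.28 toolx [ 0.0002  0.0002 -1.    ] tooly [0.2127 0.9771 0.0002] F [-1.086  -0.3128  1.1716] w 0.0558 q7 -37.4
-> shift [-0.0032 -0.221   0.0642] turn -5.78
0.015 77 [0.4079 0.1592 0.0101] [0.4703 0.1989 0.0199]
0.025 96 [0.4071 0.1587 0.0202] [0.4835 0.2169 0.0299]
0.035 150 [0.4073 0.1582 0.03  ] [0.4786 0.2477 0.0399]
0.045 108 [0.4062 0.1568 0.0401] [0.479  0.2499 0.0499]
0.055 138 [0.4045 0.1576 0.05  ] [0.4821 0.25   0.0599]
0.065 145 [0.4028 0.1564 0.06  ] [0.482  0.2303 0.0699]
0.075 223 [0.4011 0.1605 0.0701] [0.485  0.2497 0.0798]
0.085 6 [0.4093 0.2073 0.0806] [0.4124 0.2163 0.0894]
0.095 62 [0.3801 0.16   0.0912] [0.518  0.2234 0.0998]
0.105 208 [0.3807 0.1562 0.1   ] [0.5198 0.2134 0.11  ]
0.115 234 [0.3815 0.1587 0.1101] [0.518  0.2307 0.12  ]
```

Call:
step_arm([
  [0, -0.004, 0, 0, 0],
  [0, -0.005, 0, 0, 0],
  [0, -0.005, -0.01, 0.003, -0.3],
  [0, -0.005, -0.03, 0.008, -0.8],
  [0, -0.005, -0.055, 0.016, -1.5],
  [0, -0.005, -0.085, 0.025, -2.3],
  [0, -0.005, -0.115, 0.034, -3.1],
  [0, -0.005, -0.145, 0.043, -3.9],
  [0, -0.005, -0.175, 0.052, -4.7],
  [0, -0.005, -0.2, 0.059, -5.3],
  [0, -0.005, -0.215, 0.063, -5.7],
  [0, -0.005, -0.221, 0.064, -5.8],
])

```text
time_s: 21.4
tool_pos: [0.459, -0.0169, 0.0093]
tool_rot: [-148.7, 89.9, -155.3]
force: [0.8, -0.2, -10.1]
grip_width: 0.0561
```

```bash
python3 - <<'E'
from h import *
im,P=look('side'); save('s8.png',cv2.resize(im[150:350,150:430],None,fx=2,fy=2))
im,P=look('wrist')
for n in ['long_fence','short_fence']:
    for r in regions_of('wrist',n)[:1]:
        q=P[r['pixels']]; q=q[~np.isnan(q[:,0])]; f=q[(q[:,2]>.009)&(q[:,2]<.022)]
        print(n,r['p'],cv2.minAreaRect((f[:,:2]*1000).astype(np.float32)))
go([.550,-.006,.005],-6.5)
E
```

```text
long_fence 0.94 ((597.3695678710938, -8.058513641357422), (102.36392974853516, 27.1170654296875), 83.24830627441406)
short_fence 0.85 ((555.4851684570312, 66.94245910644531), (24.690027236938477, 64.9590835571289), 83.19229888916016)
t 21.6 tcp [ 0.4595 -0.0144  0.0095] jawyaw -6.45 toolx [-0.0003  0.0005 -1.    ] tooly [0.1124 0.9937 0.0005] F [-0.6775  0.1575 -9.7994] w 0.0557 q7 -3.9
-> shift [0.0045 0.0185 0.089 ] turn 0.05
```

View pics/s8.png

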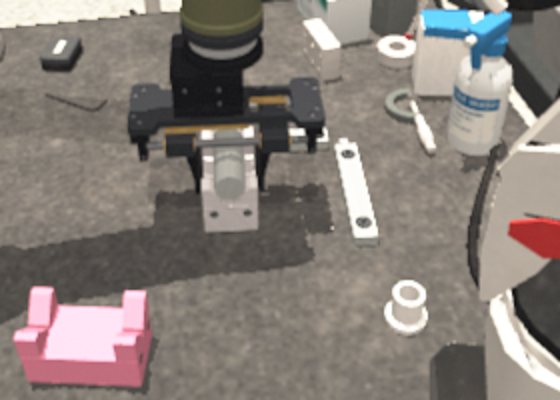

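The side view shows the cradle held level with the spindle seated. I'll approach to 5 mm short of both fences and set it down on the plate.

Call:
step_arm([
  [0, 0, 0.003, 0.01, 0],
  [0, 0, 0.007, 0.027, 0],
  [0, 0, 0.011, 0.045, 0],
  [0, 0, 0.015, 0.062, 0],
  [0, 0, 0.019, 0.077, 0],
  [0, 0, 0.022, 0.087, 0],
  [0, 0, 0.023, 0.091, 0],
  [0, 0, 0.023, 0.091, 0],
  [0, 0.003, 0.023, 0.091, 0],
  [0, 0.005, 0.023, 0.091, 0],
  [0, 0.005, 0.023, 0.091, 0],
])

```text
time_s: 22.98
tool_pos: [0.5523, -0.0026, 0.0049]
tool_rot: [164.2, 90.0, 157.7]
force: [-2.2, 0.1, -5.4]
grip_width: 0.056
```

```bash
python3 - <<'E'
from h import *
go([.5582,.0029,.0045],-6.6)
im,P=look('wrist')
e=83.4;c=np.array([.5918,.0503])
u=np.array([np.cos(np.radians(e)),np.sin(np.radians(e))]);v=np.array([u[1],-u[0]])
q=P.reshape(-1,3); X=(q[:,:2]-c)@v; Y=(q[:,:2]-c)@u; z=q[:,2]
k=(z>.03)&(z<.062)&(abs(X+.03)<.04)&(Y<.012)&(Y>-.08); print('cradle max X,Y',np.percentile(X[k],[1,99,99.8]),np.percentile(Y[k],[99,99.8]),k.sum())
k=(z>.011)&(z<.017)&(Y>-.003)&(Y<.04)&(X>-.068)&(X<-.008); print('short face Y',np.percentile(Y[k],[.2,1,3]),k.sum())
k=(z>.011)&(z<.017)&(Y<-.008)&(Y>-.1)&(X>-.004)&(X<.03); print('long face X',np.percentile(X[k],[.2,1,3]),k.sum())
E
```

```text
t 22.98 tcp [ 0.5523 -0.0026  0.0049] jawyaw -6.49 toolx [-0.0007  0.0003 -1.    ] tooly [0.1131 0.9936 0.0002] F [-2.1793  0.0897 -5.4181] w 0.056 q7 -0.5
-> shift [0.0004 0.0061 0.0053] turn 0.11
cradle max X,Y [-0.0688  0.005   0.0069] [-0.0037  0.0029] 8192
short face Y [-0.      0.0005  0.0015] 5026
long face X [0.0003 0.0008 0.0028] 3840
```

Call:
step_arm([
  [0, 0.001, 0, 0, 0.1],
  [0, 0.001, 0, 0.0, 0.1],
  [0, 0.001, 0, 0.002, 0.1],
  [0, 0.001, 0, 0.004, 0.1],
  [0, 0.001, 0, 0.005, 0.1],
  [0, 0.001, 0, 0.006, 0.1],
  [0, 0.001, 0, 0.007, 0.1],
  [0, 0.001, 0, 0.007, 0.1],
], newtons=15)

```text
time_s: 24.02
tool_pos: [0.5576, -0.0027, 0.0048]
tool_rot: [166.5, 89.7, 159.9]
force: [-11.1, 1.9, 7.5]
grip_width: 0.0558
```

Contact with the long fence: about 11 N. Now I'll press against the short fence.

Call:
step_arm([
  [0, 0, 0.002, 0, 0],
  [0, 0, 0.004, 0, 0],
  [0, 0, 0.005, 0, 0],
  [0, 0, 0.006, 0, 0],
  [0, 0, 0.007, 0, 0],
  [0, 0, 0.008, 0, 0],
  [0, 0, 0.008, 0, 0],
  [0, 0, 0.008, 0, 0],
])

```text
time_s: 25.02
tool_pos: [0.5576, -0.0027, 0.0047]
tool_rot: [-124.6, 89.5, -131.3]
force: [-12.5, -11.9, 9.1]
grip_width: 0.0561
```

```bash
cat >> h.py <<'E'
def final():
    for n in ['top','side','wrist']:
        im,P=look(n); save(n+str(int(monitor.get_obs()['time_s']*100))+'.png',im)
        e=83.4;c=np.array([.5918,.0503]); u=np.array([np.cos(np.radians(e)),np.sin(np.radians(e))]);v=np.array([u[1],-u[0]])
        q=P.reshape(-1,3); X=(q[:,:2]-c)@v; Y=(q[:,:2]-c)@u; z=q[:,2]
        k=(z>.011)&(z<.017)&(Y>-.003)&(Y<.04)&(X>-.068)&(X<-.008); print(n,'short face Y',np.percentile(Y[k],[1,3]),k.sum())
        for a in (-.055,-.028,-.004):
            k=(abs(X-a)<.004)&(z>.05)&(z<.065)&(Y<.012)&(Y>-.06)
            if k.sum()>5: print('  end Y at X',a,np.percentile(Y[k],[95,99]))
        for b in (-.09,-.01):
            k=(abs(Y-b)<.007)&(z>.052)&(z<.062)&(abs(X+.028)<.04); 
            if k.sum()>5: print('  side X at Y',b,np.percentile(X[k],[1,99]))
        k=(z>.077)&(z<.081)&(abs(X+.028)<.006)&(abs(Y+.05)<.07); 
        if k.sum()>5: print('  journal top Y',np.percentile(Y[k],[1,99]),np.median(z[k]),np.median(X[k]))
E
python3 - <<'E'
from h import *
go([.5582,.0029,.0045],-6.6); print(monitor.get_obs()['wrist_torque'])
final()
E
```

```text
t 25.02 tcp [ 0.5576 -0.0027  0.0047] jawyaw -6.75 toolx [-0.0062 -0.0071 -1.    ] tooly [ 0.1176  0.993  -0.0077] F [-12.5089 -11.9117   9.1178] w 0.0561 q7 -1.0
-> shift [ 0.0001  0.0056 -0.    ] turn -0.15
[-2.7639  2.778   0.317 ]
top short face Y [0.0026 0.003 ] 127
side short face Y [-0.0011 -0.0011] 5
  end Y at X -0.004 [-0.0094 -0.009 ]
  side X at Y -0.09 [-0.0552 -0.0004]
  side X at Y -0.01 [-0.0522  0.0001]
  journal top Y [-0.1093 -0.0322] 0.07804922842982182 -0.02768589027495158
wrist short face Y [0.0003 0.0013] 5088
  end Y at X -0.055 [-0.0055 -0.0053]
  end Y at X -0.004 [-0.0055 -0.0052]
  side X at Y -0.09 [-0.0552  0.0002]
  side X at Y -0.01 [-0.055 -0.   ]
  journal top Y [-0.0649 -0.0035] 0.0771853368437995 -0.028691337148937904
```

It has stuck by friction: wrist view shows the cradle end still 5.5 mm from the short fence. I'll relieve the down-press and the side push, then slide along.

Call:
step_arm([
  [0, -0.001, 0, -0.001, 0],
  [0, -0.0015, 0, -0.0015, 0],
  [0, -0.0015, 0, -0.0015, 0],
  [0, -0.0015, 0.001, -0.0015, 0],
  [0, -0.0015, 0.001, -0.0015, 0],
])

```text
time_s: 25.8
tool_pos: [0.5582, 0.0026, 0.0048]
tool_rot: [-111.3, 89.8, -118.0]
force: [-3.6, -7.0, -6.5]
grip_width: 0.0558
```

Call:
step_arm([
  [0, 0.0005, 0.002, 0, 0],
  [0, 0.001, 0.003, 0.0005, 0],
  [0, 0.001, 0.003, 0.001, 0],
  [0, 0.001, 0.003, 0.001, 0],
])

```text
time_s: 26.3
tool_pos: [0.5582, 0.0026, 0.0047]
tool_rot: [-121.8, 89.5, -128.5]
force: [-9.3, -11.9, 4.5]
grip_width: 0.0562
```

```bash
python3 - <<'E'
from h import *
go([.5582,.0029,.0045],-6.6); final()
E
ls pics
```

```text
t 26.3 tcp [0.5582 0.0026 0.0047] jawyaw -6.71 toolx [-0.0049 -0.0062 -1.    ] tooly [ 0.1168  0.9931 -0.0067] F [ -9.2583 -11.948    4.5165] w 0.0562 q7 -1.5
-> shift [ 0.0002  0.0003 -0.0001] turn -0.11
top short face Y [0.0085 0.0091] 78
side short face Y [-0.0007 -0.0006] 6
  end Y at X -0.055 [-0.008  -0.0069]
  end Y at X -0.004 [-0.0029 -0.0017]
  side X at Y -0.09 [-0.0553  0.0005]
  side X at Y -0.01 [-0.052   0.0004]
  journal top Y [-0.1043 -0.0276] 0.07817508875378737 -0.027517796272632417
wrist short face Y [-0.0001  0.0005] 4527
  end Y at X -0.055 [-0.0002  0.    ]
  end Y at X -0.004 [-0.0001  0.0001]
  side X at Y -0.01 [-0.0551 -0.    ]
  journal top Y [-0.0589  0.0014] 0.07720530951764273 -0.02860773490515926
s2.png
s3.png
s4.png
s5.png
s8.png
side0.png
side2512.png
side2640.png
top0.png
top2507.png
top2635.png
top6.png
w1.png
w2.png
wrist2517.png
wrist2645.png
wrist6.png
```

```bash
python3 - <<'E'
from h import *
for n in ['side','wrist']:
    im,P=look(n); e=83.4;c=np.array([.5918,.0503]); u=np.array([np.cos(np.radians(e)),np.sin(np.radians(e))]);v=np.array([u[1],-u[0]])
    q=P.reshape(-1,3); q=q[~np.isnan(q[:,0])]; X=(q[:,:2]-c)@v; Y=(q[:,:2]-c)@u; z=q[:,2]
    for b in np.arange(-.1,.01,.01):
        k=(abs(Y-b)<.005)&(abs(X+.028)<.008)&(z>.07)&(z<.083)
        l=(abs(Y-b)<.005)&(X<-.049)&(X>-.055)&(z>.055)&(z<.066); r=(abs(Y-b)<.005)&(X>-.007)&(X<-.001)&(z>.055)&(z<.066)
        f=lambda m: round(float(np.percentile(z[m],90)),4) if m.sum()>4 else None
        print(n,round(b,2),'top',f(k),'saddle L',f(l),'R',f(r))
E
```

```text
side -0.1 top 0.0787 saddle L 0.061 R 0.0608
side -0.09 top 0.0782 saddle L 0.0617 R 0.0609
side -0.08 top 0.0789 saddle L None R None
side -0.07 top 0.0788 saddle L None R None
side -0.06 top 0.0791 saddle L None R None
side -0.05 top None saddle L None R None
side -0.04 top 0.0785 saddle L None R None
side -0.03 top 0.0784 saddle L None R None
side -0.02 top None saddle L None R None
side -0.01 top None saddle L None R 0.0611
side -0.0 top None saddle L None R None
wrist -0.1 top None saddle L None R None
wrist -0.09 top None saddle L None R None
wrist -0.08 top None saddle L None R None
wrist -0.07 top None saddle L None R None
wrist -0.06 top 0.0765 saddle L None R None
wrist -0.05 top 0.0767 saddle L None R None
wrist -0.04 top None saddle L 0.0618 R None
wrist -0.03 top 0.0765 saddle L None R None
wrist -0.02 top 0.0766 saddle L 0.0591 R 0.0593
wrist -0.01 top 0.0765 saddle L 0.0594 R 0.0593
wrist -0.0 top 0.0764 saddle L 0.0593 R 0.0593
```

View pics/wrist2645.png

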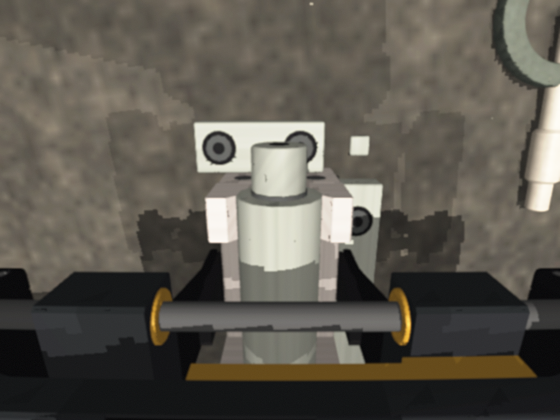

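The wrist view shows the cradle end butted on the short fence (row ~172) and its right side on the long fence (column ~340), with the spindle in the vees. I'll hold briefly to check it is steady, then hand in.

Call:
step_arm([
  [0, 0, 0, 0, 0],
  [0, 0, 0, 0, 0],
  [0, 0, 0, 0, 0],
  [0, 0, 0, 0, 0],
  [0, 0, 0, 0, 0],
  [0, 0, 0, 0, 0],
  [0, 0, 0, 0, 0],
  [0, 0, 0, 0, 0],
])

```text
time_s: 27.55
tool_pos: [0.5582, 0.0026, 0.0047]
tool_rot: [-121.3, 89.5, -128.0]
force: [-10.1, -11.7, 4.6]
grip_width: 0.0557
```

```bash
python3 - <<'E'
from h import *
o=monitor.get_obs(); print(o['tool_pos'],o['force'],o['grip_width'],o['time_s'])
if o['force'][0]<-4 and o['force'][1]<-5: print(env.sign_off())
E
```

```text
[0.5582 0.0026 0.0047] [-10.0841 -11.744    4.6009] 0.05571447662311956 27.55
the job is handed in; nothing more can be done
None
```

I laid the spindle in both vees, let go of it, and brought the loaded cradle into the fence corner. I handed in at 27.6 s with the gripper still pressing the cradle base against both fences and not touching the spindle. No verdict was reported.

**How it went:**
- **Tipping:** I tipped the spindle over between the pads with its foot on the plate. Because of the height error below, the last 15° was a short drop onto the bare plate, with the jaws barely open around it.
- **Laying in:** I then regrasped it at mid-journal, lowered it gripped into the vees, and corrected a 2.3 mm error along the axis before letting go.

**Last checks:**
- **Fences:** the wrist camera put the cradle's end at 0.0 ± 0.2 mm from the short fence at both corners. Its side was about 0 mm from the long fence, 0.5 mm at most.
- **Pressing force:** it held steady for a second at about 10 N on the long fence and 12 N on the short fence, with about 4.6 N downward.
- **Flatness and seat:** the saddle tops and the spindle read level. The side camera had the spindle's top at 78.5 mm against an ideal 78.6. The wrist camera read everything about 1.5–2 mm lower, which is within calibration.

**What disagreed or failed:**
- **Height reading:** the reported tool height was about 34 mm lower than the fingers seen by the cameras. My first mid-journal regrasp closed above the spindle because of this, so I worked from the camera heights after that.
- **Sticking:** the first push toward the short fence stuck by friction about 5.5 mm short. Easing the downward and sideways push freed it.
- **Tilt under load:** the tool leans about 0.5° while pressing.

I didn't re-measure the bystanders at the end, but nothing was moved near them.

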